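# Make up two repair kits

### The job

Make up two repair kits from the parts standing on the bench: into the two-pocket tray go the transformer (wide pocket) and the smallest of the three capacitors (narrow pocket); into the three-pocket tray go the large silver heat sink (widest pocket, at one end), the largest capacitor (narrow middle pocket) and the small black heat sink (the other end pocket). Set each part down flat in the middle of its pocket, the same way up as it stands now. Leave the middle-sized capacitor standing where it is.

Things in the scene. Friction and masses are not known exactly. Their poses are not given: they have to be found in the camera images.
- tray_two: The kitting tray with two pockets side by side along its y, 152 mm long. It stays put. Grey laminate floor, low wooden rims: floor 3 mm thick, all rims and dividers 4 mm thick and 10 mm high above the bench, 108 mm deep along its x (100 mm inside). Origin: centre of its underside, on the bench; z up. The wide pocket (84 mm along y) has its middle at y = +30 mm, the narrow one (56 mm) at y = -44 mm, both at x = 0.
- tray_three: The kitting tray with three pockets side by side along its y, 220 mm long. It stays put. Grey laminate floor, low wooden rims: floor 3 mm thick, all rims and dividers 4 mm thick and 10 mm high above the bench, 108 mm deep along its x (100 mm inside). Origin: centre of its underside, on the bench; z up. The widest pocket (84 mm along y) has its middle at y = +64 mm, the narrow middle pocket (56 mm) at y = -10 mm, the other end pocket (64 mm) at y = -74 mm, all at x = 0.
- transformer_centre (a point): Centre of the small mains transformer, 20 mm above its underside: a grey laminated block, 25 mm along its x, 50 mm along its y and 40 mm high, with a darker coil sticking out of it at +x and -x (46 mm along x and 32 mm along y in all, 8 to 34 mm above its underside). 0.3 kg. z up. It can be gripped across the 50 mm of the block, the pads on the middle in x.
- cap_small_centre (a point): Centre of the smallest capacitor, 13 mm above its underside: a standing can with dark blue sleeve, 18 mm diameter, 26 mm high, pale top. Axis = z, up.
- heatsink_large_centre (a point): Centre of the large heat sink, 15 mm above its underside: bare silver aluminium with upright fins, 60 mm along its x, 50 mm along its y, 30 mm high. z up. It can be gripped across the 50 mm.
- cap_large_centre (a point): Centre of the largest capacitor, 21 mm above its underside: a standing can with black sleeve, 30 mm diameter, 42 mm high, pale top. Axis = z, up.
- heatsink_small_centre (a point): Centre of the small heat sink, 11 mm above its underside: black with upright fins, 44 mm along its x, 36 mm along its y, 22 mm high. z up. It can be gripped across the 36 mm; gripped 10 mm or more above its underside, the fingertips stay clear of the tray's rims.
- cap_middle_centre (a point): Centre of the middle-sized capacitor, 16 mm above its underside: a standing can with dark brown sleeve, 22 mm diameter, 32 mm high. To be left standing where it is.
- grey_psu_upper: Fixed obstacle: the upper of two stacked grey metal cases, each 240 x 205 mm, together 145 mm high, behind the right-hand part of the work area (origin: about the middle of the upper case's underside). They fill the bench at x above 0.545 m, y from -0.41 to -0.09 m: carry things in front of them or well above.

How it is judged:
By the outcome, as a careful person would: the job done as asked, in the order asked, and still so for the second after the job is handed in, with the robot touching nothing.
It also fails if it takes over 128 s, if anything falls off the work surface, if the arm or the gripper's body presses on something with over 40 N, if the wrist force passes 120 N, or if a joint passes its speed limit or range.

### The arm

A 6-joint arm with a two-finger parallel gripper is mounted at the origin on a cart in front of the work surface, level with it; the furniture and walls round the work are solid. World frame = base frame: x ahead of the robot, y to its left, z up, the work surface at z = 0. Lengths are in mm, angles in rad, forces in N, time in s.
With the tool pointing down it reaches from about 275 to 975 mm from the base axis. Payload 8.4 kg.
Tool frame: the origin (TCP) lies midway between the tips of the shut fingers; the grasp point (between the pads) lies 19 mm behind it; z points along the fingers, y is the line along which they close (so a half turn about z gives the same grasp; the last joint's range is limited). The gripper opens to 92 mm and grips with 3 to 60 N. Pads are 20 mm wide; open, the fingers measure 128 mm over their backs; the gripper's body (75 mm by 189 mm) begins 69 mm behind the grasp point.
Start: joints at [-0.002, 0.353, 1.633, -0, 1.155, -0.002], TCP at [625.002, -0, 179.483] pointing down, gripper open.
Joint ranges: [-2.63, 2.63], [-0.92, 2.1], [0.06, 2.66], [-1.3, 4.44], [0, 2.69], [-3.02, 3.02]. Speed limits (rad/s): [2.22, 2.22, 2.79, 3.14, 3.14, 3.14].

### API

Orientations are given as a unit quaternion [x, y, z, w].
In Python, from plant import sensors, vision, hand_in, recognise gives the robot as it stands.
- The arm moves only by the shell command python3 -m handwheel 'ROWS'. ROWS is JSON, a list of rows, each an object with "hand": the finger opening in m, from 0 to 0.0919; "translation": the shift along the world's x, y, z in m, a list of three; "twist": the turn about the world's z in rad. In form: [{"hand": hand, "translation": [dx, dy, dz], "twist": twist}, ...]. A call has exactly 10 rows; each row is the pose to reach, as a shift and turn from the pose commanded when the call began; what a row does not reach only later rows make up. A row lasts 1/8 s, in which the tool goes at most 62.5 mm and 10.7 degrees, less where a joint would pass 70% of its speed; a pose out of reach is approached as far as the arm can. A call with a gripper value outside its range is refused whole. The fingers move at their own pace and stop on an object; the grip force is fixed at half the most. Time passes only in rows, so rows that repeat a pose let the fingers close, or fill a call up. It gives the time, the measured TCP pose, the force, the opening and the grip force at its end, in the units of the state.
- sensors.sense(): the state, without advancing time (a new reading comes with each control period).
- vision.snapshot(name): name is "scene" or "side" or "wrist"; returns a dict with "color" (480x640x3 uint8, blue, green, red), "fx", "fy", "cx", "cy" (pixels), "cam_to_world" (4x4, takes a point from camera to world coordinates). Camera axes: x right, y down, z forward; pixel columns grow to the right and rows downward; lengths in mm; the calibration is good to about 2 mm. A picture is of the moment at which its call begins. There is no depth.
- hand_in(): hands the job in; it is judged then, once.
Trained networks look in the newest picture that a camera, given by its name, has taken for a name from the list of things; names that differ only in an ending like _2 or _b are one class to them, and where a whole thing is asked for, a point or a joint stands for the part that bears it (a point fixed in the world has none). Each returns a list of dicts, best first, with "score" (0 to 1); they miss things now and then, are a little off and sometimes report something else, mostly with a low value. They report only what shows in the picture. A call takes as long as a camera call.
- recognise(name, camera): "uv" ([column, row] in pixels, amid what is visible of it).
The state is a dict: "t": time; "joints": joint angles; "dq": joint speeds; "joint_torque": joint torques, N m; "tcp_pos": TCP position; "tool_rot": TCP orientation; "force": force on the tool from outside, world axes, zero at the start; "wrist_torque": the same for the moment, N m; "grip_width": finger opening in mm; "grasp_force": force on a finger pad.
Only numpy, scipy, OpenCV 4.12 (cv2) and the standard library are available. Lean on these libraries where they do the work, as an engineer would, in place of code of your own. Each camera call takes 0.05 s, during which the arm holds its last target. There are 200 camera calls.

## Working session

There is one attempt and no reset: what is moved stays moved. The work goes in short steps, Python scripts to look and compute and a shell command to move; the robot and the scene stay as the last step left them, time stands still between calls to the robot, and variables do not carry over. Pictures are saved under pics/ and viewed, at most 14 in all, crops included, and the job is handed in when it is done.

```bash
ls; mkdir -p pics
cat > h.py <<'E'
import numpy as np, cv2
from plant import sensors, vision, recognise
def ray(s,uv):
    T=np.array(s["cam_to_world"]);d=T[:3,:3]@np.array([(uv[0]-s["cx"])/s["fx"],(uv[1]-s["cy"])/s["fy"],1]);return T[:3,3],d
def at(s,uv,z):
    o,d=ray(s,uv);return (o+d*(z-o[2])/d[2])[:2].round(1)
def px(s,p):
    T=np.array(s["cam_to_world"]);q=T[:3,:3].T@(np.array(p)-T[:3,3]);return np.array([s["cx"]+s["fx"]*q[0]/q[2],s["cy"]+s["fy"]*q[1]/q[2]])
E
python3 - <<'E'
from h import *
import json
N={"tray_two":5,"tray_three":5,"transformer_centre":20,"cap_small_centre":13,"heatsink_large_centre":15,"cap_large_centre":21,"heatsink_small_centre":11,"cap_middle_centre":16}
for c in ["scene","side","wrist"]:
    s=vision.snapshot(c);cv2.imwrite(f"pics/{c}0.png",s["color"]);print(c,np.array(s["cam_to_world"])[:3].round(2).tolist(),s["fx"])
    for n,z in N.items():
        for r in recognise(n,c)[:2]: print(n,round(r["score"],2),np.round(r["uv"]),at(s,r["uv"],z))
E
```

```text
pics
scene [[0.69, -0.44, 0.58, -219.03], [-0.72, -0.39, 0.57, -736.6], [-0.02, -0.81, -0.59, 854.35]] 614.0284981385008
tray_two 0.79 [220. 237.] [472.1 256.1]
tray_three 0.59 [383. 364.] [ 416.7 -279.2]
transformer_centre 0.88 [348. 239.] [652.4  10.3]
transformer_centre 0.4 [221. 236.] [463.5 240. ]
cap_small_centre 0.4 [312. 225.] [644.7 119.4]
heatsink_large_centre 0.91 [279. 212.] [629.4 217.5]
cap_large_centre 0.87 [330. 273.] [532.8 -43.7]
cap_large_centre 0.62 [382. 364.] [ 404.2 -286.9]
heatsink_small_centre 0.67 [275. 286.] [431.7  23.7]
cap_middle_centre 0.53 [301. 251.] [551.3  62.8]
side [[-0.93, -0.2, 0.31, 292.51], [-0.37, 0.51, -0.78, 657.22], [-0.0, -0.84, -0.54, 535.79]] 466.51004699125264
tray_two 0.68 [312. 387.] [459.3 259.5]
tray_three 0.94 [412. 216.] [ 427.5 -259.9]
transformer_centre 0.72 [268. 255.] [648.2  12.6]
heatsink_large_centre 0.86 [212. 335.] [637.7 231.2]
cap_large_centre 0.79 [335. 254.] [529.9 -36.8]
cap_large_centre 0.17 [376. 282.] [433.9  18.2]
heatsink_small_centre 0.78 [374. 285.] [437.8  16.6]
cap_middle_centre 0.59 [311. 283.] [541.8  58.4]
cap_middle_centre 0.33 [375. 285.] [434.9  20.9]
wrist [[1.0, -0.0, -0.0, 624.61], [-0.0, -0.96, -0.29, 83.95], [-0.0, 0.29, -0.96, 385.03]] 355.6600751198811
tray_two 0.75 [152.  15.] [464.9 188.1]
tray_three 0.65 [186. 452.] [ 436.9 -335.1]
transformer_centre 0.71 [346. 207.] [649.1   9.4]
transformer_centre 0.51 [190. 451.] [ 449.8 -316.7]
cap_small_centre 0.74 [335.  90.] [636.8 122.1]
heatsink_small_centre 0.95 [144. 196.] [435.2  19.2]
cap_middle_centre 0.86 [249. 161.] [549.8  56. ]
```

View pics/scene0.png

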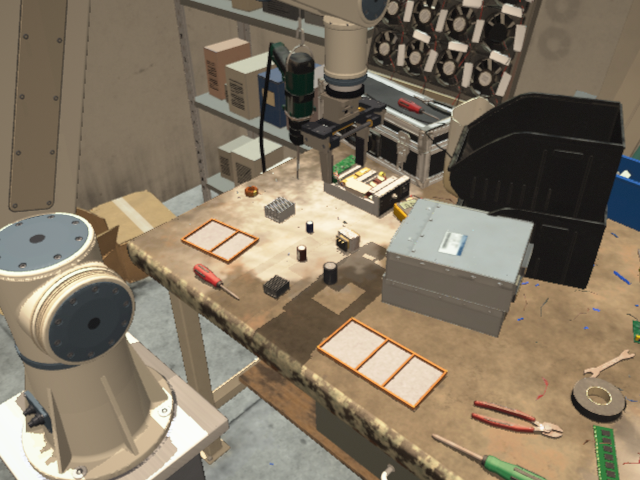

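View pics/side0.png

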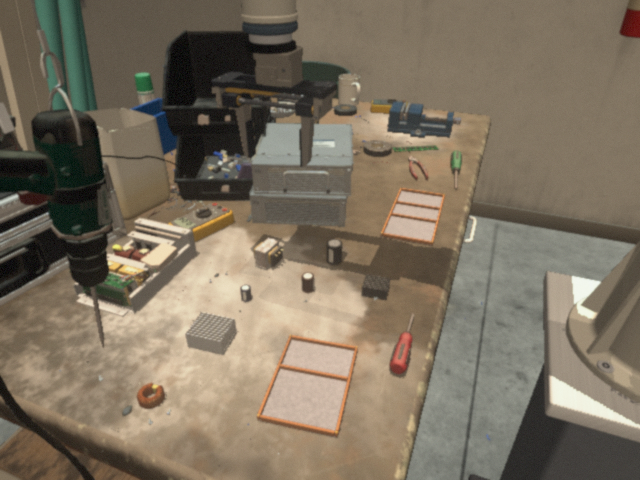

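View pics/wrist0.png

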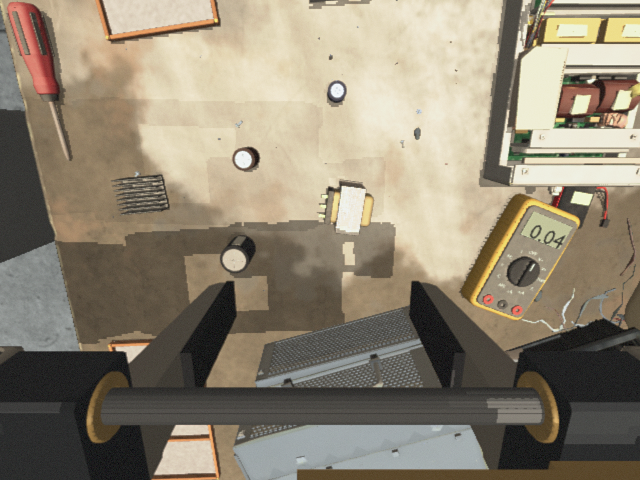

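The pictures show all parts, with tray_two at the left and tray_three at the right front. In the wrist view the transformer is at (349,208), the small cap (336,91), middle cap (245,158), large cap (236,254) and small sink (141,194).

Run:
```python
from h import *
from plant import sensors
st=sensors.sense();print(st["tcp_pos"],st["tool_rot"],st["t"])
crops={}
for c,bx in {"scene":[(170,200,110,80),(300,300,170,120)],"side":[(245,320,130,125),(370,175,90,80)]}.items():
    s=vision.snapshot(c);hsv=cv2.cvtColor(s["color"],cv2.COLOR_BGR2HSV)
    m=cv2.inRange(hsv,(5,120,90),(20,255,255))
    for (x,y,w,h) in bx:
        mm=np.zeros_like(m);mm[y:y+h,x:x+w]=m[y:y+h,x:x+w]
        mm=cv2.morphologyEx(mm,cv2.MORPH_CLOSE,np.ones((5,5)))
        cn=max(cv2.findContours(mm,cv2.RETR_EXTERNAL,cv2.CHAIN_APPROX_NONE)[0],key=lambda k:cv2.contourArea(cv2.convexHull(k)))
        hull=cv2.convexHull(cn)[:,0]
        P=np.array([at(s,p,8) for p in hull],np.float32)
        print(c,x,cv2.minAreaRect(P))
        q=np.array([at(s,p,8) for p in cv2.approxPolyN(cn,4)[0]]);print(q.tolist())
s=vision.snapshot("wrist")
a=cv2.resize(s["color"][60:280,100:400],None,fx=2.6,fy=2.6,interpolation=cv2.INTER_CUBIC);cv2.imwrite("pics/w1.png",a)
s=vision.snapshot("side")
a=cv2.resize(s["color"][225:440,180:400],None,fx=2.7,fy=2.7,interpolation=cv2.INTER_CUBIC);cv2.imwrite("pics/s1.png",a)
```

```text
[ 6.25009704e+02 -1.16232422e-04  1.79483491e+02] [ 7.07102973e-01  7.07110590e-01 -8.49334892e-07  4.57583286e-06] 1.35
scene 170 ((462.0991516113281, 246.26351928710938), (115.84889221191406, 159.81259155273438), 7.771510601043701)
[[526.8, 175.4], [414.7, 158.0], [394.1, 316.6], [509.5, 333.4]]
scene 300 ((420.4959411621094, -269.4404296875), (115.65562438964844, 224.92486572265625), 2.4124248027801514)
[[483.6, -380.1], [368.5, -382.7], [357.8, -159.1], [472.2, -154.7]]
side 245 ((464.7300720214844, 249.7974395751953), (108.87837219238281, 156.67112731933594), 7.84289026260376)
[[421.3, 164.2], [400.5, 319.4], [507.6, 335.2], [527.5, 180.8]]
side 370 ((423.54010009765625, -268.54107666015625), (110.7096176147461, 231.70651245117188), 2.5722875595092773)
[[373.3, -385.0], [362.4, -153.8], [473.5, -150.6], [485.0, -381.6]]
```

View pics/w1.png

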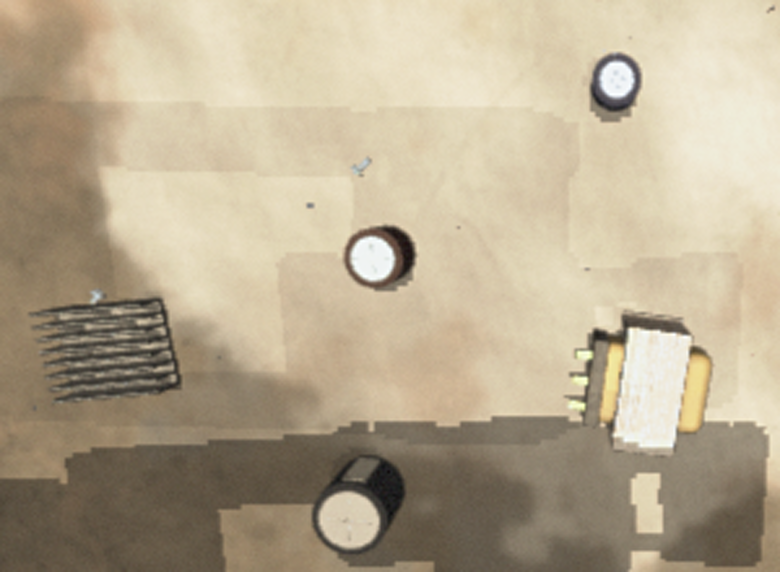

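View pics/s1.png

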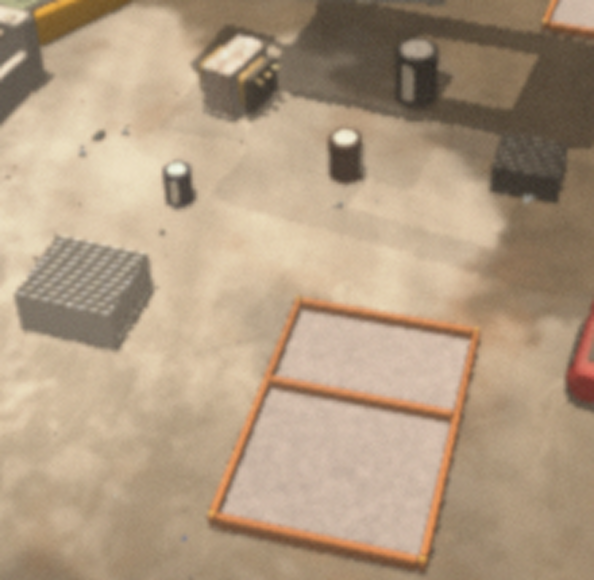

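The trays are at yaw ≈ 7.8° and 2.6°. tray_two's wide pocket is at the +y end. In the crops, the transformer top corners are (625,322), (690,330), (675,453) and (615,445).

Run:
```python
from h import *
s=vision.snapshot("wrist")
f=lambda u,v,z: at(s,(100+(u+.5)/2.6-.5,60+(v+.5)/2.6-.5),z)
c=np.array([f(*p,40) for p in [(625,320),(691,330),(676,454),(614,446)]]);print("tr",c.tolist(),c.mean(0),np.degrees(np.arctan2(*( (c[0]+c[1]-c[2]-c[3])))))
c=np.array([f(*p,22) for p in [(30,313),(161,299),(180,387),(55,402)]]);print("hs",c.tolist(),c.mean(0),np.degrees(np.arctan2(*( (c[1]+c[2]-c[0]-c[3])[::-1]))))
print("small",f(617,79,26),"mid",f(372,258,32),"large",f(350,520,42))
t=vision.snapshot("side")
g=lambda u,v,z: at(t,(180+(u+.5)/2.7-.5,225+(v+.5)/2.7-.5),z)
c=np.array([g(*p,30) for p in [(62,237),(151,257),(119,312),(17,293)]]);print("HS",c.tolist(),c.mean(0))
print("side small",g(177,168,26),"mid",g(345,136,32),"large",g(417,48,42))
a=vision.snapshot("scene")["color"][310:415,305:455]
b=t["color"][180:250,375:455]
im=np.zeros((600,800,3),np.uint8);im[:315,:450]=cv2.resize(a,None,fx=3,fy=3);im[315:595,:320]=cv2.resize(b,None,fx=4,fy=4)
h=t["color"][305:365,175:245];im[315:595,320:647]=cv2.resize(h,(327,280));cv2.imwrite("pics/t3.png",im)
```

```text
tr [[641.5, 36.9], [666.2, 33.2], [662.0, -14.9], [638.0, -11.7]] [651.925  10.875] 4.552725896667898
hs [[410.2, 37.3], [462.1, 42.6], [465.0, 7.9], [414.0, 1.7]] [437.825  22.375] 6.376857128818589
small [638.1 121.2] mid [547.3  58.9] large [534.1 -41.4]
HS [[668.0, 205.9], [610.4, 201.7], [604.9, 246.3], [665.8, 254.5]] [637.275 227.1  ]
side small [638.6 120.4] mid [548.3  57.9] large [534.6 -42.2]
```

View pics/t3.png

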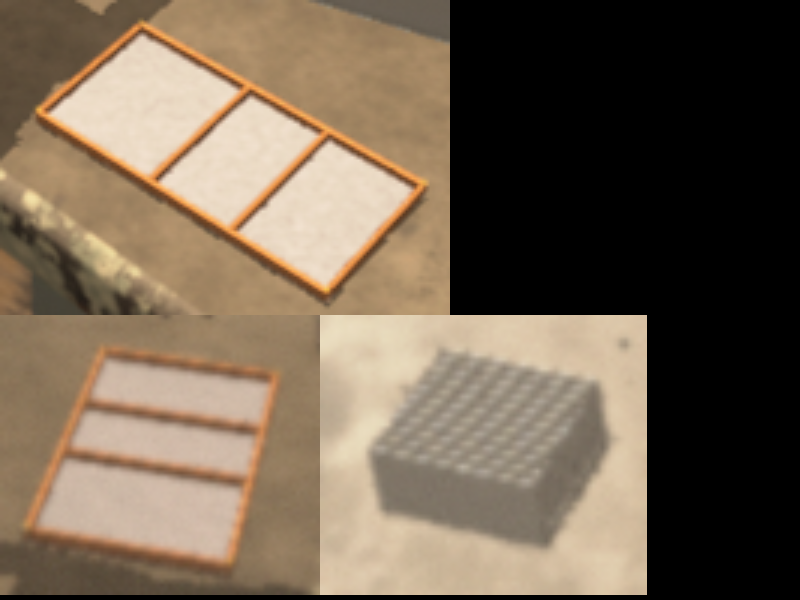

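```bash
python3 -m handwheel '[{"hand":0.08,"translation":[0.01,0.01,0],"twist":0.18},{"hand":0.08,"translation":[0.02,0.01,0],"twist":0.36},{"hand":0.08,"translation":[0.024,0.01,0],"twist":0.54},{"hand":0.08,"translation":[0.024,0.01,0],"twist":0.72},{"hand":0.08,"translation":[0.024,0.01,0],"twist":0.9},{"hand":0.08,"translation":[0.024,0.01,0],"twist":1.08},{"hand":0.08,"translation":[0.024,0.01,0],"twist":1.26},{"hand":0.08,"translation":[0.024,0.01,0],"twist":1.45},{"hand":0.08,"translation":[0.024,0.01,-0.03],"twist":1.473},{"hand":0.08,"translation":[0.024,0.01,-0.05],"twist":1.473}]'
```

```text
t: 2.95
tcp_pos: [648.5, 10.0, 128.3]
tool_rot: [0.049, 0.999, -0.0, -0.0]
force: [-0.5, -0.1, -1.0]
grip_width: 80.3
grasp_force: 0.0
```

tray_three's widest pocket is at its +y end (upper left in the scene crop). Next I go down on the transformer and grip it.

```bash
python3 -m handwheel '[{"hand":0.08,"translation":[0.0025,0.001,-0.04],"twist":0.01},{"hand":0.08,"translation":[0.0025,0.001,-0.08],"twist":0.01},{"hand":0.08,"translation":[0.0025,0.001,-0.105],"twist":0.01},{"hand":0.08,"translation":[0.0025,0.001,-0.117],"twist":0.01},{"hand":0.08,"translation":[0.0025,0.001,-0.117],"twist":0.01},{"hand":0.04,"translation":[0.0025,0.001,-0.117],"twist":0.01},{"hand":0.04,"translation":[0.0025,0.001,-0.117],"twist":0.01},{"hand":0.04,"translation":[0.0025,0.001,-0.117],"twist":0.01},{"hand":0.04,"translation":[0.0025,0.001,-0.117],"twist":0.01},{"hand":0.04,"translation":[0.0025,0.001,-0.117],"twist":0.01}]'
```

```text
t: 4.2
tcp_pos: [651.6, 11.0, 12.6]
tool_rot: [0.044, 0.999, 0.0, 0.0]
force: [-1.3, 0.3, 0.0]
grip_width: 39.8
grasp_force: 0.0
```

Run:
```python
from h import *
a=vision.snapshot("side")["color"][200:340,200:400];w=vision.snapshot("wrist")["color"]
im=np.zeros((600,800,3),np.uint8);im[:300,:428]=cv2.resize(a,(428,300));im[300:,:400]=cv2.resize(w,(400,300))
im[300:,400:]=cv2.resize(vision.snapshot("scene")["color"][160:310,270:470],(400,300));cv2.imwrite("pics/g1.png",im)
```

```text
(no output)
```

View pics/g1.png

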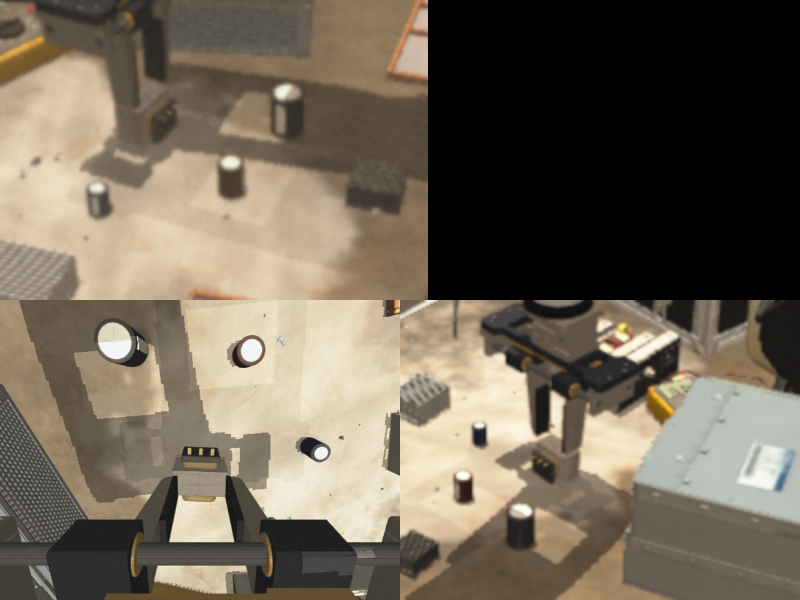

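Run:
```python
from h import *
st=sensors.sense();print({k:np.round(st[k],2).tolist() for k in ["t","tcp_pos","force","grip_width","grasp_force"]})
ims=[]
for c,(x,y,w,h) in {"scene":(310,170,80,100),"side":(220,200,80,100),"wrist":(240,200,160,200)}.items():
    s=vision.snapshot(c);im=cv2.resize(s["color"][y:y+h,x:x+w],(260*1,325),interpolation=cv2.INTER_CUBIC);k=260/w
    p=np.array(st["tcp_pos"])
    for q,col in [((0,20,0),(0,0,255)),((0,-20,0),(0,255,0)),((0,0,0),(255,0,0))]:
        u=(px(s,p+q)-[x,y])*k;cv2.circle(im,tuple(int(v) for v in u),3,col,-1)
    ims.append(im); r=recognise("transformer_centre",c)[:1]; print(c,[(i["score"],at(s,i["uv"],20)) for i in r])
cv2.imwrite("pics/g2.png",np.hstack(ims))
```

```text
{'t': 4.35, 'tcp_pos': [651.5, 11.0, 12.47], 'force': [-0.35, -0.64, 0.43], 'grip_width': 40.18, 'grasp_force': 0.0}
scene [(0.91, array([643.7,  -3.9]))]
side [(0.67, array([646.8,  12.1]))]
wrist [(0.6, array([650.4,  11.4]))]
```

View pics/g2.png

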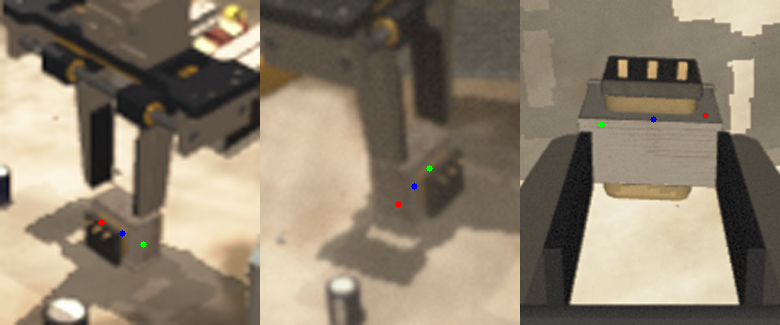

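The finger tips show at the top of the block in all three views, not where the reported TCP projects. I'll work out how high they really are.

Run:
```python
from h import *
s=vision.snapshot("scene");k=260/80
for n,P,uv in [("R inner -x corner",(642,-9),(134,210)),("R outer mid",(651,-22),(150,214)),("L inner mid",(651,31),(98,186))]:
    for z in (12,30,40,50,60):
        print(n,z,((px(s,(*P,z))-[310,170])*k).round(),uv)
s=vision.snapshot("wrist");k=260/160
for z in (12,40,50,60): print([((px(s,(x,11+y,z))-[240,200])*k).round().tolist() for x,y in ((641,20),(641,-20),(661,20),(661,-20))],z)
T=np.array(s["cam_to_world"]);print(T[:3,3])
```

```text
R inner -x corner 12 [135. 251.] (134, 210)
R inner -x corner 30 [135. 231.] (134, 210)
R inner -x corner 40 [135. 219.] (134, 210)
R inner -x corner 50 [136. 207.] (134, 210)
R inner -x corner 60 [136. 196.] (134, 210)
R outer mid 12 [157. 253.] (150, 214)
R outer mid 30 [158. 232.] (150, 214)
R outer mid 40 [158. 221.] (150, 214)
R outer mid 50 [158. 209.] (150, 214)
R outer mid 60 [159. 197.] (150, 214)
L inner mid 12 [101. 223.] (98, 186)
L inner mid 30 [101. 203.] (98, 186)
L inner mid 40 [101. 191.] (98, 186)
L inner mid 50 [101. 180.] (98, 186)
L inner mid 60 [101. 168.] (98, 186)
[[184.0, 89.0], [78.0, 98.0], [187.0, 138.0], [84.0, 146.0]] 12
[[191.0, 117.0], [71.0, 127.0], [194.0, 171.0], [78.0, 181.0]] 40
[[194.0, 129.0], [67.0, 139.0], [197.0, 186.0], [75.0, 195.0]] 50
[[197.0, 142.0], [64.0, 153.0], [201.0, 202.0], [72.0, 212.0]] 60
[567.76171567  18.62078143 217.99167154]
```

Real tips are at z ≈ 47 with reported z at 12.5, so they sit about 35 mm above the reported TCP. I'll open and go 34 mm lower, watching the force.

```bash
python3 -m handwheel '[{"hand":0.08,"translation":[0,0,0],"twist":0},{"hand":0.08,"translation":[0,0,0],"twist":0},{"hand":0.08,"translation":[0,0,-0.003],"twist":0},{"hand":0.08,"translation":[0,0,-0.015],"twist":0},{"hand":0.08,"translation":[0,0,-0.027],"twist":0},{"hand":0.08,"translation":[0,0,-0.034],"twist":0},{"hand":0.04,"translation":[0,0,-0.034],"twist":0},{"hand":0.04,"translation":[0,0,-0.034],"twist":0},{"hand":0.04,"translation":[0,0,-0.034],"twist":0},{"hand":0.04,"translation":[0,0,-0.034],"twist":0}]'
```

```text
t: 6.0
tcp_pos: [651.9, 10.9, -21.1]
tool_rot: [0.044, 0.999, -0.0, 0.0]
force: [0.4, -1.3, 0.7]
grip_width: 49.9
grasp_force: 29.8
```

```bash
python3 -m handwheel '[{"hand":0.04,"translation":[0,0,0.04],"twist":0},{"hand":0.04,"translation":[0,0,0.08],"twist":0},{"hand":0.04,"translation":[-0.032,0.0445,0.08],"twist":0.1},{"hand":0.04,"translation":[-0.064,0.089,0.08],"twist":0.224},{"hand":0.04,"translation":[-0.096,0.1335,0.08],"twist":0.224},{"hand":0.04,"translation":[-0.128,0.178,0.08],"twist":0.224},{"hand":0.04,"translation":[-0.16,0.222,0.08],"twist":0.224},{"hand":0.04,"translation":[-0.192,0.267,0.07],"twist":0.224},{"hand":0.04,"translation":[-0.192,0.267,0.04],"twist":0.224},{"hand":0.04,"translation":[-0.192,0.267,0.03],"twist":0.224}]'
python3 - <<'E'
from h import *
w=vision.snapshot("wrist");cv2.imwrite("pics/p1.png",w["color"])
st=sensors.sense();print(np.round(st["tcp_pos"],1),st["grip_width"])
c=np.array([463.5,248]);a=np.radians(7.8);R=np.array([[np.cos(a),-np.sin(a)],[np.sin(a),np.cos(a)]])
for x in (-54,54):
    for y in (-76,76): print(x,y,px(w,(*(c+R@[x,y]),10)).round())
E
```

```text
t: 7.25
tcp_pos: [457.9, 277.9, 7.2]
tool_rot: [-0.069, 0.998, -0.001, -0.001]
force: [0.1, 0.6, -2.6]
grip_width: 50.0
grasp_force: 29.8
[458.1 277.3   6.7] 49.95207402942704
-54 -76 [136. 190.]
-54 76 [402. 190.]
54 -76 [161. 353.]
54 76 [391. 354.]
```

View pics/p1.png

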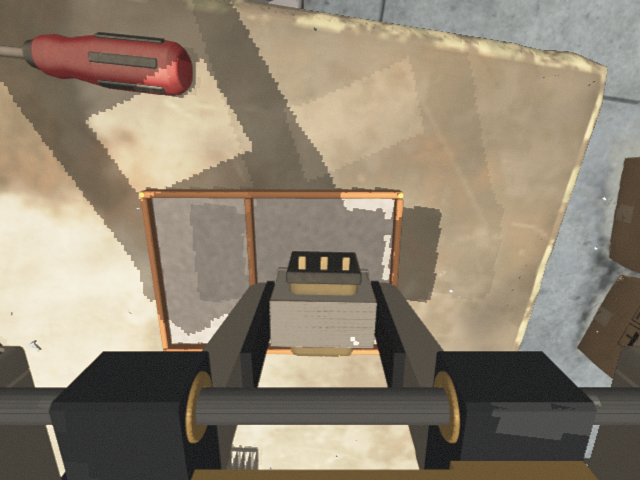

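The transformer hangs centred in the wide pocket, at column 324 between the rims at 254 and 397. I'll lower it and let go.

```bash
python3 -m handwheel '[{"hand":0.04,"translation":[0.001,0.001,-0.01],"twist":0},{"hand":0.04,"translation":[0.001,0.001,-0.02],"twist":0},{"hand":0.04,"translation":[0.001,0.001,-0.0255],"twist":0},{"hand":0.04,"translation":[0.001,0.001,-0.0265],"twist":0},{"hand":0.062,"translation":[0.001,0.001,-0.0265],"twist":0},{"hand":0.062,"translation":[0.001,0.001,-0.0265],"twist":0},{"hand":0.062,"translation":[0.001,0.001,-0.0265],"twist":0},{"hand":0.062,"translation":[0.001,0.001,-0.005],"twist":0},{"hand":0.062,"translation":[0.001,0.001,0.03],"twist":0},{"hand":0.062,"translation":[0.001,0.001,0.07],"twist":0}]'
```

```text
t: 8.55
tcp_pos: [460.1, 278.8, 79.2]
tool_rot: [-0.068, 0.998, -0.0, -0.0]
force: [0.8, 0.3, 0.1]
grip_width: 62.0
grasp_force: 0.0
```

```bash
python3 -m handwheel '[{"hand":0.045,"translation":[0.036,-0.032,0],"twist":0},{"hand":0.045,"translation":[0.072,-0.064,0],"twist":0},{"hand":0.045,"translation":[0.108,-0.096,0],"twist":0},{"hand":0.045,"translation":[0.144,-0.128,-0.02],"twist":0},{"hand":0.045,"translation":[0.178,-0.158,-0.04],"twist":0},{"hand":0.045,"translation":[0.178,-0.158,-0.06],"twist":0},{"hand":0.045,"translation":[0.178,-0.158,-0.06],"twist":0},{"hand":0.045,"translation":[0.178,-0.158,-0.06],"twist":0},{"hand":0.045,"translation":[0.178,-0.158,-0.06],"twist":0},{"hand":0.045,"translation":[0.178,-0.158,-0.06],"twist":0}]'
python3 - <<'E'
from h import *
w=vision.snapshot("wrist");st=sensors.sense();p=np.array(st["tcp_pos"]);print(p.round(1))
for z in (35,): 
    for d in (-22,22): print(px(w,p+[0,d,z]).round())
print(px(w,(p[0],p[1],26)).round(),px(w,(p[0],p[1],0)).round())
for r in recognise("cap_small_centre","wrist"):print(r["score"],r["uv"],at(w,r["uv"],13))
cv2.imwrite("pics/c1.png",w["color"])
E
```

```text
t: 9.8
tcp_pos: [638.7, 121.7, 19.4]
tool_rot: [-0.068, 0.998, 0.0, 0.001]
force: [-0.8, -0.7, 0.3]
grip_width: 45.1
grasp_force: 0.0
[638.7 121.5  19.2]
[280. 294.]
[363. 304.]
[322. 278.] [322. 263.]
0.88 [321.2, 272.3] [640.4 121.4]
0.5 [544.5, 49.5] [497.4 222.3]
```

View pics/c1.png

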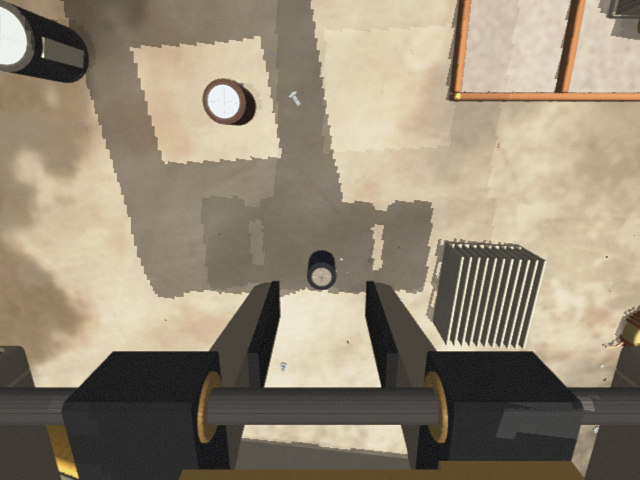

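The cap top is at (321,277), where I predicted it. I'll go down and grip.

```bash
python3 -m handwheel '[{"hand":0.045,"translation":[0,0,-0.015],"twist":0},{"hand":0.045,"translation":[0,0,-0.03],"twist":0},{"hand":0.045,"translation":[0,0,-0.043],"twist":0},{"hand":0.045,"translation":[0,0,-0.043],"twist":0},{"hand":0.01,"translation":[0,0,-0.043],"twist":0},{"hand":0.01,"translation":[0,0,-0.043],"twist":0},{"hand":0.01,"translation":[0,0,-0.043],"twist":0},{"hand":0.01,"translation":[0,0,-0.043],"twist":0},{"hand":0.01,"translation":[0,0,-0.043],"twist":0},{"hand":0.01,"translation":[0,0,-0.043],"twist":0}]'
python3 - <<'E'
from h import *
E
```

```text
t: 11.15
tcp_pos: [638.9, 121.1, -24.1]
tool_rot: [-0.068, 0.998, 0.0, 0.0]
force: [-0.1, -0.2, 5.2]
grip_width: 16.7
grasp_force: 30.0
```

```bash
python3 -m handwheel '[{"hand":0.01,"translation":[0,0,0.03],"twist":0},{"hand":0.01,"translation":[0,0,0.07],"twist":0},{"hand":0.01,"translation":[-0.042,0.021,0.07],"twist":0},{"hand":0.01,"translation":[-0.084,0.042,0.07],"twist":0},{"hand":0.01,"translation":[-0.126,0.063,0.07],"twist":0},{"hand":0.01,"translation":[-0.1695,0.0845,0.07],"twist":0},{"hand":0.01,"translation":[-0.1695,0.0845,0.05],"twist":0},{"hand":0.01,"translation":[-0.1695,0.0845,0.03],"twist":0},{"hand":0.01,"translation":[-0.1695,0.0845,0.03],"twist":0},{"hand":0.01,"translation":[-0.1695,0.0845,0.03],"twist":0}]'
python3 - <<'E'
from h import *
w=vision.snapshot("wrist");st=sensors.sense();p=np.array(st["tcp_pos"]);print(p.round(1))
cv2.imwrite("pics/c2.png",w["color"])
E
```

```text
t: 12.4
tcp_pos: [469.2, 205.5, 5.8]
tool_rot: [-0.068, 0.998, -0.0, 0.0]
force: [-0.3, 0.6, 0.2]
grip_width: 16.7
grasp_force: 30.0
[469.5 205.6   6.1]
```

View pics/c2.png

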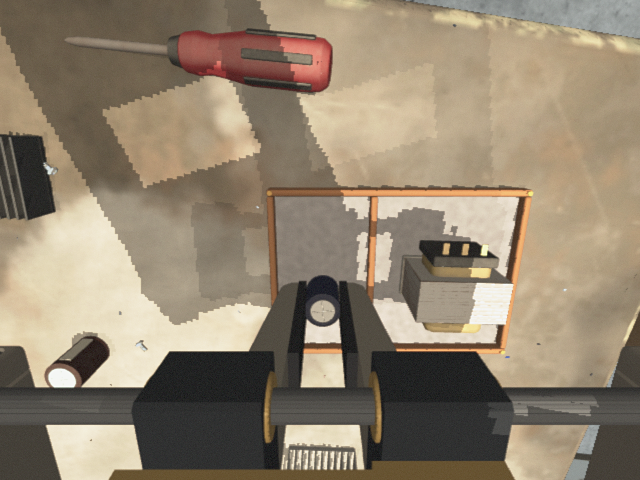

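The cap is over the middle of the narrow pocket, at column 322 between rims at 276 and 370. I'll lower and release it.

```bash
python3 -m handwheel '[{"hand":0.01,"translation":[0,0,-0.01],"twist":0},{"hand":0.01,"translation":[0,0,-0.02],"twist":0},{"hand":0.01,"translation":[0,0,-0.0255],"twist":0},{"hand":0.01,"translation":[0,0,-0.0265],"twist":0},{"hand":0.032,"translation":[0,0,-0.0265],"twist":0},{"hand":0.032,"translation":[0,0,-0.0265],"twist":0},{"hand":0.032,"translation":[0,0,-0.0265],"twist":0},{"hand":0.032,"translation":[0,0,0],"twist":0},{"hand":0.032,"translation":[0,0,0.04],"twist":0},{"hand":0.032,"translation":[0,0,0.08],"twist":0}]'
python3 - <<'E'
from h import *
w=cv2.imread("pics/c1.png");s=vision.snapshot("wrist")
# heat sink corners as seen in c1 with that pose: rebuild camera by shifting the present one
st=sensors.sense();p=np.array(st["tcp_pos"]);print(p.round(1));T=np.array(s["cam_to_world"]);T[:3,3]+=np.array([638.7,121.5,19.2])-p
s["cam_to_world"]=T
c=np.array([at(s,q,30) for q in [(447,241),(546,259),(527,347),(0,0)]]);print(c)
print("centre from diag",(c[0]+c[2])/2)
cv2.imwrite("pics/hs.png",cv2.resize(w[220:360,420:560],(560,560),interpolation=cv2.INTER_CUBIC))
E
```

```text
t: 13.7
tcp_pos: [468.7, 205.4, 86.4]
tool_rot: [-0.068, 0.998, -0.0, -0.0]
force: [-0.1, 0.5, -0.1]
grip_width: 32.0
grasp_force: 0.0
[471.5 206.6  91.2]
[[600.7 186. ]
 [603.5 244.1]
 [660.6 250.8]
 [514.9 -46.5]]
centre from diag [630.65 218.4 ]
```

View pics/hs.png

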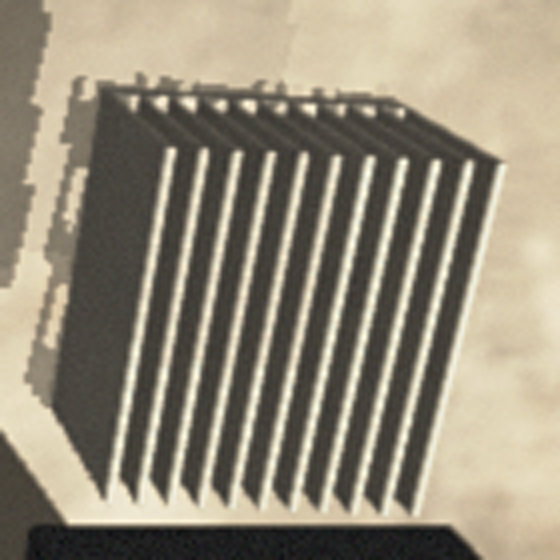

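Run:
```python
from h import *
st=sensors.sense();s=vision.snapshot("wrist")
p=np.array(st["tcp_pos"]);print(p.round(1));T=np.array(s["cam_to_world"]);T[:3,3]+=np.array([638.7,121.5,19.2])-p
s["cam_to_world"]=T
c=np.array([at(s,q,30) for q in [(462.5,257.5),(545.5,260.7),(523.7,348),(447,344)]]);print(c.tolist(),c.mean(0))
d=(c[1]+c[2]-c[0]-c[3]);print("y-axis deg",np.degrees(np.arctan2(d[1],d[0])));d=(c[2]+c[3]-c[0]-c[1]);print("x-axis deg",np.degrees(np.arctan2(d[1],d[0])))
t=vision.snapshot("side")
for n in ["transformer_centre","cap_small_centre","heatsink_large_centre"]:
  for c in ["side","scene"]:
    q=vision.snapshot(c)
    for r in recognise(n,c)[:1]: print(n,c,r["score"],at(q,r["uv"],{"t":23,"c":16,"h":15}[n[0]]))
```

```text
[471.5 206.6  91.2]
[[613.3, 200.5], [608.7, 248.9], [667.3, 254.2], [671.0, 205.4]] [640.075 227.25 ]
y-axis deg 94.88070109270343
x-axis deg 5.012256046625633
transformer_centre side 0.77 [458.6 279.9]
transformer_centre scene 0.58 [458.5 264.1]
cap_small_centre side 0.79 [467.6 201.4]
cap_small_centre scene 0.69 [543.8  62.1]
heatsink_large_centre side 0.7 [638.1 232. ]
heatsink_large_centre scene 0.76 [637.5 226. ]
```

```bash
python3 -m handwheel '[{"hand":0.08,"translation":[0.042,0.005,0],"twist":-0.05},{"hand":0.08,"translation":[0.085,0.011,0],"twist":-0.05},{"hand":0.08,"translation":[0.128,0.017,0],"twist":-0.05},{"hand":0.08,"translation":[0.17,0.022,-0.02],"twist":-0.05},{"hand":0.08,"translation":[0.17,0.022,-0.05],"twist":-0.05},{"hand":0.08,"translation":[0.17,0.022,-0.08],"twist":-0.05},{"hand":0.08,"translation":[0.17,0.022,-0.1],"twist":-0.05},{"hand":0.08,"translation":[0.17,0.022,-0.1085],"twist":-0.05},{"hand":0.08,"translation":[0.17,0.022,-0.1085],"twist":-0.05},{"hand":0.04,"translation":[0.17,0.022,-0.1085],"twist":-0.05}]'
python3 -m handwheel '[{"hand":0.04,"translation":[0,0,0],"twist":0},{"hand":0.04,"translation":[0,0,0],"twist":0},{"hand":0.04,"translation":[0,0,0],"twist":0},{"hand":0.04,"translation":[0,0,0.01],"twist":0},{"hand":0.04,"translation":[0,0,0.04],"twist":0},{"hand":0.04,"translation":[0,0,0.08],"twist":0},{"hand":0.04,"translation":[0,0,0.12],"twist":0},{"hand":0.04,"translation":[0,0,0.12],"twist":0},{"hand":0.04,"translation":[0,0,0.12],"twist":0},{"hand":0.04,"translation":[0,0,0.12],"twist":0}]'
```

```text
t: 15.7
tcp_pos: [639.9, 227.8, -21.8]
tool_rot: [-0.043, 0.999, 0.0, 0.001]
force: [-0.1, 0.2, 0.7]
grip_width: 72.3
grasp_force: 0.0
t: 16.95
tcp_pos: [637.9, 227.1, 95.4]
tool_rot: [-0.043, 0.999, -0.0, -0.001]
force: [-0.7, 1.5, -2.1]
grip_width: 49.6
grasp_force: 30.0
```

```bash
python3 -m handwheel '[{"hand":0.04,"translation":[-0.025,-0.048,0],"twist":-0.041},{"hand":0.04,"translation":[-0.05,-0.096,0],"twist":-0.041},{"hand":0.04,"translation":[-0.075,-0.144,0],"twist":-0.041},{"hand":0.04,"translation":[-0.1,-0.192,0],"twist":-0.041},{"hand":0.04,"translation":[-0.125,-0.24,0],"twist":-0.041},{"hand":0.04,"translation":[-0.15,-0.288,0],"twist":-0.041},{"hand":0.04,"translation":[-0.175,-0.336,0],"twist":-0.041},{"hand":0.04,"translation":[-0.2,-0.384,-0.02],"twist":-0.041},{"hand":0.04,"translation":[-0.22,-0.4325,-0.05],"twist":-0.041},{"hand":0.04,"translation":[-0.22,-0.4325,-0.07],"twist":-0.041}]'
python3 -m handwheel '[{"hand":0.04,"translation":[0,0,-0.01],"twist":0},{"hand":0.04,"translation":[0,0,-0.02],"twist":0},{"hand":0.04,"translation":[0,0,-0.02],"twist":0},{"hand":0.04,"translation":[0,0,-0.02],"twist":0},{"hand":0.04,"translation":[0,0,-0.02],"twist":0},{"hand":0.04,"translation":[0,0,-0.02],"twist":0},{"hand":0.04,"translation":[0,0,-0.02],"twist":0},{"hand":0.04,"translation":[0,0,-0.02],"twist":0},{"hand":0.04,"translation":[0,0,-0.02],"twist":0},{"hand":0.04,"translation":[0,0,-0.02],"twist":0}]'
python3 - <<'E'
from h import *
st=sensors.sense();print(np.round(st["tcp_pos"],1))
w=vision.snapshot("wrist");cv2.imwrite("pics/p3.png",w["color"])
c=np.array([422,-269]);a=np.radians(2.6);R=np.array([[np.cos(a),-np.sin(a)],[np.sin(a),np.cos(a)]])
for x in (-54,54):
    for y in (-110,20,110): print(x,y,px(w,(*(c+R@[x,y]),10)).round())
E
```

```text
t: 18.2
tcp_pos: [416.6, -207.2, 25.2]
tool_rot: [-0.021, 1.0, 0.0, -0.001]
force: [-0.7, 1.1, -1.3]
grip_width: 49.6
grasp_force: 30.0
t: 19.45
tcp_pos: [419.0, -205.0, 7.0]
tool_rot: [-0.023, 1.0, 0.0, -0.0]
force: [0.4, 0.1, -2.0]
grip_width: 49.9
grasp_force: 30.0
[ 419. -205.    7.]
-54 -110 [ 16. 188.]
-54 20 [244. 188.]
-54 110 [403. 188.]
54 -110 [ 58. 352.]
54 20 [255. 352.]
54 110 [392. 352.]
```

View pics/p3.png

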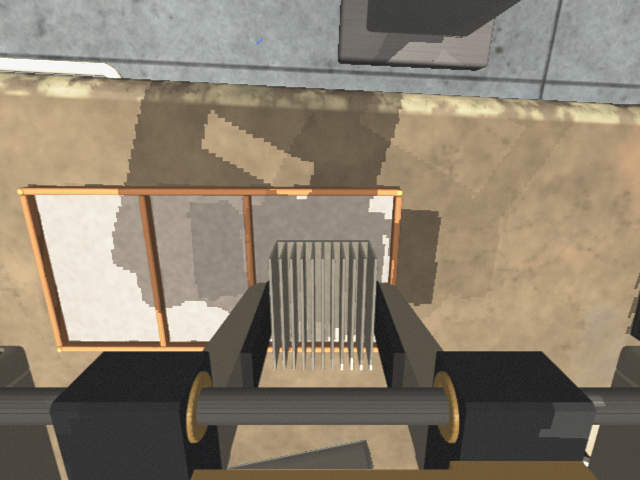

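The heat sink hangs over the widest pocket, at columns 270–376 between rims at 253 and 397. I'll lower it with +1 mm in y and release.

```bash
python3 -m handwheel '[{"hand":0.04,"translation":[0,0.001,-0.01],"twist":0},{"hand":0.04,"translation":[0,0.001,-0.02],"twist":0},{"hand":0.04,"translation":[0,0.001,-0.0255],"twist":0},{"hand":0.04,"translation":[0,0.001,-0.0265],"twist":0},{"hand":0.062,"translation":[0,0.001,-0.0265],"twist":0},{"hand":0.062,"translation":[0,0.001,-0.0265],"twist":0},{"hand":0.062,"translation":[0,0.001,-0.0265],"twist":0},{"hand":0.062,"translation":[0,0.001,-0.005],"twist":0},{"hand":0.062,"translation":[0,0.001,0.04],"twist":0},{"hand":0.062,"translation":[0,0.001,0.09],"twist":0}]'
```

```text
t: 20.75
tcp_pos: [418.4, -203.7, 97.8]
tool_rot: [-0.023, 1.0, 0.0, -0.001]
force: [1.2, -0.3, -0.0]
grip_width: 61.9
grasp_force: 0.0
```

```bash
python3 -m handwheel '[{"hand":0.06,"translation":[0.015,0.021,0],"twist":-0.17},{"hand":0.06,"translation":[0.03,0.042,0],"twist":-0.34},{"hand":0.06,"translation":[0.045,0.063,0],"twist":-0.51},{"hand":0.06,"translation":[0.06,0.084,0],"twist":-0.68},{"hand":0.06,"translation":[0.075,0.105,0],"twist":-0.85},{"hand":0.06,"translation":[0.09,0.126,0],"twist":-1.02},{"hand":0.06,"translation":[0.105,0.147,0],"twist":-1.19},{"hand":0.06,"translation":[0.115,0.162,0],"twist":-1.36},{"hand":0.06,"translation":[0.115,0.162,0],"twist":-1.53},{"hand":0.06,"translation":[0.115,0.162,-0.04],"twist":-1.571}]'
python3 -m handwheel '[{"hand":0.06,"translation":[0,0,-0.02],"twist":0},{"hand":0.06,"translation":[0,0,-0.02],"twist":0},{"hand":0.06,"translation":[0,0,-0.02],"twist":0},{"hand":0.06,"translation":[0,0,-0.02],"twist":0},{"hand":0.06,"translation":[0,0,-0.02],"twist":0},{"hand":0.06,"translation":[0,0,-0.02],"twist":0},{"hand":0.06,"translation":[0,0,-0.02],"twist":0},{"hand":0.06,"translation":[0,0,-0.02],"twist":0},{"hand":0.06,"translation":[0,0,-0.02],"twist":0},{"hand":0.06,"translation":[0,0,-0.02],"twist":0}]'
python3 - <<'E'
from h import *
st=sensors.sense();p=np.array(st["tcp_pos"]);print(p.round(1))
w=vision.snapshot("wrist");cv2.imwrite("pics/c3.png",w["color"]);print(px(w,(p[0],p[1],42)).round())
for n,z in (("cap_large_centre",21),("heatsink_small_centre",11)):
  for r in recognise(n,"wrist")[:2]:print(n,r["score"],r["uv"],at(w,r["uv"],z))
E
```

```text
t: 22.0
tcp_pos: [536.9, -41.9, 58.8]
tool_rot: [0.692, 0.722, 0.002, 0.002]
force: [-0.3, -0.5, -0.5]
grip_width: 59.9
grasp_force: 0.0
t: 23.25
tcp_pos: [534.0, -42.0, 36.9]
tool_rot: [0.691, 0.723, -0.0, -0.0]
force: [-0.6, 0.6, -0.1]
grip_width: 59.9
grasp_force: 0.0
[534.  -42.   36.9]
[323. 276.]
cap_large_centre 0.64 [321.8, 265.9] [533.1 -43.4]
heatsink_small_centre 0.72 [170.8, 159.8] [434.1  20.6]
```

View pics/c3.png

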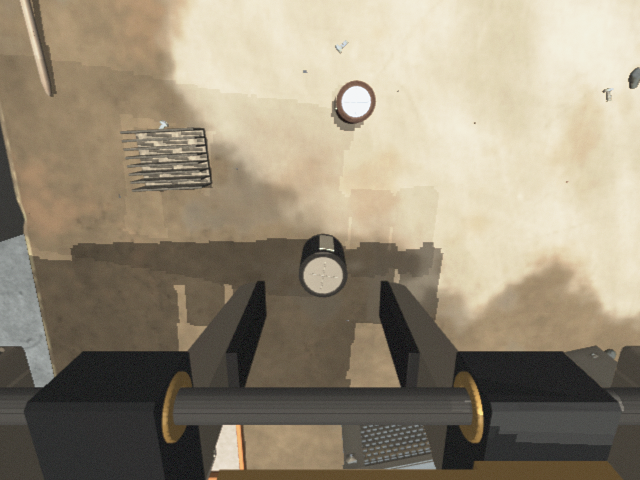

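The large cap's top is at (324,274), under the tool as expected. I'll go down, grip and lift.

```bash
python3 -m handwheel '[{"hand":0.06,"translation":[0,-0.0005,-0.02],"twist":0},{"hand":0.06,"translation":[0,-0.0005,-0.04],"twist":0},{"hand":0.06,"translation":[0,-0.0005,-0.054],"twist":0},{"hand":0.06,"translation":[0,-0.0005,-0.058],"twist":0},{"hand":0.06,"translation":[0,-0.0005,-0.058],"twist":0},{"hand":0.02,"translation":[0,-0.0005,-0.058],"twist":0},{"hand":0.02,"translation":[0,-0.0005,-0.058],"twist":0},{"hand":0.02,"translation":[0,-0.0005,-0.058],"twist":0},{"hand":0.02,"translation":[0,-0.0005,-0.058],"twist":0},{"hand":0.02,"translation":[0,-0.0005,-0.058],"twist":0}]'
```

```text
t: 24.65
tcp_pos: [534.2, -42.5, -20.7]
tool_rot: [0.691, 0.723, 0.0, 0.0]
force: [-0.9, -0.6, 4.4]
grip_width: 29.7
grasp_force: 30.0
```

```bash
python3 -m handwheel '[{"hand":0.02,"translation":[0,0,0.03],"twist":0},{"hand":0.02,"translation":[-0.02,0,0.08],"twist":0},{"hand":0.02,"translation":[-0.06,-0.02,0.1],"twist":0},{"hand":0.02,"translation":[-0.1,-0.05,0.1],"twist":0},{"hand":0.02,"translation":[-0.1115,-0.1,0.1],"twist":0},{"hand":0.02,"translation":[-0.1115,-0.15,0.1],"twist":0},{"hand":0.02,"translation":[-0.1115,-0.2,0.1],"twist":0},{"hand":0.02,"translation":[-0.1115,-0.2355,0.09],"twist":0},{"hand":0.02,"translation":[-0.1115,-0.2355,0.06],"twist":0},{"hand":0.02,"translation":[-0.1115,-0.2355,0.03],"twist":0}]'
python3 -m handwheel '[{"hand":0.02,"translation":[0,0,0],"twist":0},{"hand":0.02,"translation":[0,0,-0.01],"twist":0},{"hand":0.02,"translation":[0,0,-0.02],"twist":0},{"hand":0.02,"translation":[0,0,-0.02],"twist":0},{"hand":0.02,"translation":[0,0,-0.02],"twist":0},{"hand":0.02,"translation":[0,0,-0.02],"twist":0},{"hand":0.02,"translation":[0,0,-0.02],"twist":0},{"hand":0.02,"translation":[0,0,-0.02],"twist":0},{"hand":0.02,"translation":[0,0,-0.02],"twist":0},{"hand":0.02,"translation":[0,0,-0.02],"twist":0}]'
python3 - <<'E'
from h import *
st=sensors.sense();p=np.array(st["tcp_pos"]);print(p.round(1),st["grip_width"])
for c in ("wrist","side","scene"):
  w=vision.snapshot(c)
  for n,z in (("cap_large_centre",31),("heatsink_large_centre",18),("tray_three",5)):
    for r in recognise(n,c)[:1]:print(c,n,round(r["score"],2),r["uv"],at(w,r["uv"],z))
w=vision.snapshot("wrist");hsv=cv2.cvtColor(w["color"],cv2.COLOR_BGR2HSV);m=cv2.inRange(hsv,(5,120,60),(20,255,255))
for v in (150,180,200,210): # rim columns on a few rows -> world y at rim top
    xs=np.flatnonzero(m[v]);g=np.split(xs,np.flatnonzero(np.diff(xs)>3)+1)
    print(v,[(int(k.mean()),len(k),at(w,(k.mean(),v),10).tolist()) for k in g if 3<len(k)])
for u in (270,300,340,370):
    xs=np.flatnonzero(m[:,u]);g=np.split(xs,np.flatnonzero(np.diff(xs)>3)+1)
    print(u,[(int(k.mean()),len(k),at(w,(u,k.mean()),10).tolist()) for k in g if 2<len(k)])
E
```

```text
t: 25.9
tcp_pos: [422.4, -278.7, 8.2]
tool_rot: [0.691, 0.722, 0.0, 0.0]
force: [0.9, -0.8, -0.3]
grip_width: 29.6
grasp_force: 30.0
t: 27.15
tcp_pos: [422.5, -278.0, -11.0]
tool_rot: [0.691, 0.723, -0.0, -0.0]
force: [0.1, 0.5, -0.4]
grip_width: 29.6
grasp_force: 30.0
[ 422.5 -278.   -11. ] 29.604961389259834
wrist cap_large_centre 0.72 [320.4, 308.4] [ 421.1 -280.3]
wrist heatsink_large_centre 0.8 [324.0, 149.1] [ 419.4 -202. ]
wrist tray_three 0.95 [326.3, 209.5] [ 422.2 -234.3]
side cap_large_centre 0.8 [417.8, 202.8] [ 419.9 -275.3]
side heatsink_large_centre 0.65 [410.2, 222.1] [ 421.4 -208.7]
side tray_three 0.9 [424.2, 218.8] [ 398.7 -255.6]
scene cap_large_centre 0.77 [386.5, 354.2] [ 420.9 -283.4]
scene heatsink_large_centre 0.61 [342.4, 348.1] [ 387.7 -206.5]
scene tray_three 0.93 [397.6, 372.1] [ 420.1 -311. ]
150 [(222, 9, [368.2, -205.1]), (426, 8, [470.8, -200.5])]
180 [(224, 9, [368.7, -220.1]), (421, 5, [470.1, -215.6])]
200 [(226, 9, [369.3, -230.5]), (419, 4, [470.6, -226.0])]
210 [(226, 9, [369.1, -235.9]), (418, 4, [470.8, -231.3])]
270 [(58, 10, [392.3, -162.4]), (236, 8, [392.4, -249.4]), (427, 5, [392.5, -378.0]), (474, 10, [392.6, -418.4])]
300 [(59, 11, [406.3, -162.0]), (236, 8, [408.6, -248.7]), (427, 5, [411.9, -377.1]), (475, 9, [413.0, -417.9])]
340 [(59, 10, [425.1, -161.4]), (236, 8, [430.2, -247.7]), (427, 5, [437.8, -376.0]), (474, 10, [440.2, -416.2])]
370 [(59, 10, [439.1, -160.8]), (236, 8, [446.4, -247.0]), (427, 5, [457.2, -375.1]), (474, 10, [460.6, -415.3])]
```

Rim fits put the middle pocket's centre at about (423.4, -278.5), and the cap is there. I'll lower and release it.

```bash
python3 -m handwheel '[{"hand":0.02,"translation":[0.0005,-0.0005,-0.003],"twist":0},{"hand":0.02,"translation":[0.0005,-0.0005,-0.0055],"twist":0},{"hand":0.02,"translation":[0.0005,-0.0005,-0.0065],"twist":0},{"hand":0.045,"translation":[0.0005,-0.0005,-0.0065],"twist":0},{"hand":0.045,"translation":[0.0005,-0.0005,-0.0065],"twist":0},{"hand":0.045,"translation":[0.0005,-0.0005,-0.0065],"twist":0},{"hand":0.045,"translation":[0.0005,-0.0005,0.02],"twist":0},{"hand":0.045,"translation":[0.0005,-0.0005,0.06],"twist":0},{"hand":0.045,"translation":[0.0005,-0.0005,0.1],"twist":0},{"hand":0.045,"translation":[0.0005,-0.0005,0.1],"twist":0}]'
python3 -m handwheel '[{"hand":0.07,"translation":[0.001,0.03,0],"twist":0.165},{"hand":0.07,"translation":[0.002,0.06,0],"twist":0.33},{"hand":0.07,"translation":[0.003,0.09,0],"twist":0.495},{"hand":0.07,"translation":[0.004,0.12,0],"twist":0.66},{"hand":0.07,"translation":[0.005,0.15,0],"twist":0.825},{"hand":0.07,"translation":[0.006,0.18,0],"twist":0.99},{"hand":0.07,"translation":[0.007,0.21,0],"twist":1.155},{"hand":0.07,"translation":[0.009,0.25,0],"twist":1.32},{"hand":0.07,"translation":[0.011,0.28,0],"twist":1.485},{"hand":0.07,"translation":[0.0115,0.299,-0.03],"twist":1.637}]'
python3 -m handwheel '[{"hand":0.07,"translation":[0,0,-0.03],"twist":0},{"hand":0.07,"translation":[0,0,-0.03],"twist":0},{"hand":0.07,"translation":[0,0,-0.03],"twist":0},{"hand":0.07,"translation":[0,0,-0.03],"twist":0},{"hand":0.07,"translation":[0,0,-0.03],"twist":0},{"hand":0.07,"translation":[0,0,-0.03],"twist":0},{"hand":0.07,"translation":[0,0,-0.03],"twist":0},{"hand":0.07,"translation":[0,0,-0.03],"twist":0},{"hand":0.07,"translation":[0,0,-0.03],"twist":0},{"hand":0.07,"translation":[0,0,-0.03],"twist":0}]'
python3 - <<'E'
from h import *
st=sensors.sense();p=np.array(st["tcp_pos"]);print(p.round(1),st["grip_width"])
for c in ("wrist","side","scene"):
  w=vision.snapshot(c)
  if c=="wrist":
    print("tcp px",px(w,(*p[:2],22)))
    g=cv2.cvtColor(w["color"],cv2.COLOR_BGR2GRAY);m=(cv2.GaussianBlur(g,(9,9),0)<75).astype(np.uint8);m[330:]=0
    n,l,stt,ce=cv2.connectedComponentsWithStats(m)
    for i in range(1,n):
      if stt[i,4]>800:
        k=cv2.findContours((l==i).astype(np.uint8),cv2.RETR_EXTERNAL,cv2.CHAIN_APPROX_NONE)[0][0]
        print(stt[i],ce[i].round(),cv2.minAreaRect(k))
  for n,z in (("heatsink_small_centre",11),("cap_large_centre",24)):
    for r in recognise(n,c)[:1]:print(c,n,round(r["score"],2),r["uv"],at(w,r["uv"],z))
E
```

```text
t: 29.05
tcp_pos: [425.0, -279.8, 91.8]
tool_rot: [0.691, 0.723, 0.0, 0.003]
force: [-0.6, 0.3, -0.5]
grip_width: 45.0
grasp_force: 0.0
t: 30.3
tcp_pos: [435.9, 21.9, 59.3]
tool_rot: [-0.059, 0.998, 0.0, 0.002]
force: [0.9, -1.2, -0.0]
grip_width: 70.0
grasp_force: 0.0
t: 31.55
tcp_pos: [434.5, 20.5, 28.9]
tool_rot: [-0.056, 0.998, -0.0, -0.0]
force: [-0.7, -0.7, -1.0]
grip_width: 69.9
grasp_force: 0.0
[434.5  20.5  28.9] 69.90545331408453
tcp px [321.9393625  269.47882563]
[ 275    0  117   29 2521] [335.  11.] ((333.0, 14.0), (28.0, 116.0), 90.0)
[ 221  280   35   50 1085] [242. 309.] ((245.60003662109375, 308.8000183105469), (26.832815170288086, 58.13776397705078), 26.56505012512207)
[ 390  282   35   48 1015] [403. 310.] ((399.60003662109375, 309.7000427246094), (56.348915100097656, 26.385601043701172), 63.43495178222656)
wrist heatsink_small_centre 0.57 [320.0, 258.2] [430.9  18.8]
wrist cap_large_centre 0.27 [12.3, 212.8] [ 417.9 -169.6]
side heatsink_small_centre 0.98 [377.7, 284.6] [431.8  13.1]
scene heatsink_small_centre 0.93 [275.1, 285.5] [432.3  23.5]
scene cap_large_centre 0.75 [382.6, 353.9] [ 422.1 -273.9]
```

```bash
python3 -m handwheel '[{"hand":0.07,"translation":[-0.0015,-0.0005,-0.02],"twist":0},{"hand":0.07,"translation":[-0.0015,-0.0005,-0.04],"twist":0},{"hand":0.07,"translation":[-0.0015,-0.0005,-0.05],"twist":0},{"hand":0.07,"translation":[-0.0015,-0.0005,-0.054],"twist":0},{"hand":0.07,"translation":[-0.0015,-0.0005,-0.054],"twist":0},{"hand":0.025,"translation":[-0.0015,-0.0005,-0.054],"twist":0},{"hand":0.025,"translation":[-0.0015,-0.0005,-0.054],"twist":0},{"hand":0.025,"translation":[-0.0015,-0.0005,-0.054],"twist":0},{"hand":0.025,"translation":[-0.0015,-0.0005,-0.054],"twist":0},{"hand":0.025,"translation":[-0.0015,-0.0005,-0.054],"twist":0}]'
```

```text
t: 33.25
tcp_pos: [433.1, 20.0, -24.9]
tool_rot: [-0.056, 0.998, 0.0, 0.0]
force: [-0.4, -0.0, 4.8]
grip_width: 35.4
grasp_force: 30.0
```

```bash
python3 -m handwheel '[{"hand":0.025,"translation":[0,0,0.05],"twist":0},{"hand":0.025,"translation":[0,0,0.11],"twist":-0.1},{"hand":0.025,"translation":[-0.001,-0.045,0.11],"twist":-0.28},{"hand":0.025,"translation":[-0.002,-0.09,0.11],"twist":-0.46},{"hand":0.025,"translation":[-0.003,-0.135,0.11],"twist":-0.64},{"hand":0.025,"translation":[-0.004,-0.18,0.11],"twist":-0.82},{"hand":0.025,"translation":[-0.005,-0.225,0.11],"twist":-1.0},{"hand":0.025,"translation":[-0.006,-0.27,0.11],"twist":-1.18},{"hand":0.025,"translation":[-0.007,-0.315,0.11],"twist":-1.36},{"hand":0.025,"translation":[-0.007,-0.3625,0.11],"twist":-1.54}]'
python3 -m handwheel '[{"hand":0.025,"translation":[0,0,-0.01],"twist":-0.097},{"hand":0.025,"translation":[0,0,-0.04],"twist":-0.097},{"hand":0.025,"translation":[0,0,-0.08],"twist":-0.097},{"hand":0.025,"translation":[0,0,-0.095],"twist":-0.097},{"hand":0.025,"translation":[0,0,-0.095],"twist":-0.097},{"hand":0.025,"translation":[0,0,-0.095],"twist":-0.097},{"hand":0.025,"translation":[0,0,-0.095],"twist":-0.097},{"hand":0.025,"translation":[0,0,-0.095],"twist":-0.097},{"hand":0.025,"translation":[0,0,-0.095],"twist":-0.097},{"hand":0.025,"translation":[0,0,-0.095],"twist":-0.097}]'
python3 - <<'E'
from h import *
st=sensors.sense();p=np.array(st["tcp_pos"]);print(p.round(1),st["grip_width"],st["tool_rot"])
for c in ("wrist","side","scene"):
  w=vision.snapshot(c)
  for n,z in (("heatsink_small_centre",21),("cap_large_centre",24),("heatsink_large_centre",18)):
    for r in recognise(n,c)[:1]:print(c,n,round(r["score"],2),r["uv"],at(w,r["uv"],z))
  if c=="wrist":
    m=cv2.inRange(cv2.cvtColor(w["color"],cv2.COLOR_BGR2HSV),(5,120,60),(20,255,255))
    for u in (230,270,320,370,400):
      xs=np.flatnonzero(m[:,u]);g=np.split(xs,np.flatnonzero(np.diff(xs)>3)+1)
      print(u,[(int(k.mean()),len(k),at(w,(u,k.mean()),10).tolist()) for k in g if 2<len(k)])
E
```

```text
t: 34.5
tcp_pos: [425.5, -343.8, 84.8]
tool_rot: [0.657, 0.753, 0.0, -0.0]
force: [0.8, 0.3, -0.4]
grip_width: 35.9
grasp_force: 30.0
t: 35.75
tcp_pos: [426.1, -342.5, -9.9]
tool_rot: [0.691, 0.723, 0.0, 0.0]
force: [-0.2, -0.0, -1.5]
grip_width: 35.2
grasp_force: 30.0
[ 426.1 -342.5   -9.9] 35.16641949146589 [6.91019417e-01 7.22836188e-01 1.38767003e-05 1.04282288e-04]
wrist cap_large_centre 0.59 [320.6, 176.3] [ 421.9 -279. ]
wrist heatsink_large_centre 0.64 [321.6, 30.7] [ 419.6 -216. ]
230 [(111, 8, [376.1, -251.2]), (258, 105, [373.6, -328.3]), (382, 22, [371.0, -410.2]), (432, 12, [369.7, -449.3]), (474, 10, [368.6, -485.6])]
270 [(111, 8, [395.7, -250.3]), (227, 8, [395.8, -309.2]), (475, 9, [396.0, -484.8])]
320 [(111, 8, [420.2, -249.2]), (228, 9, [422.7, -308.3]), (336, 10, [425.6, -375.1]), (458, 4, [429.6, -468.2]), (474, 10, [430.2, -482.8])]
370 [(111, 8, [444.7, -248.1]), (228, 8, [449.7, -307.4]), (475, 9, [464.4, -481.7])]
400 [(112, 9, [459.5, -247.7]), (228, 8, [465.9, -306.7]), (474, 10, [484.9, -480.3])]
side heatsink_small_centre 0.55 [422.4, 188.5] [ 426.1 -368.4]
side cap_large_centre 0.82 [415.6, 202.5] [ 426.5 -287.8]
side heatsink_large_centre 0.58 [408.1, 223.0] [ 424.8 -203.4]
scene heatsink_small_centre 0.56 [422.5, 372.9] [ 436.3 -352.4]
scene heatsink_large_centre 0.96 [351.7, 337.4] [ 420.4 -201.1]
```

Rims at y = -308.3 and -375.1 put the pocket's middle at -341.7. I'll lower and release, then clear off and check.

```bash
python3 -m handwheel '[{"hand":0.025,"translation":[0,0.0005,-0.006],"twist":0},{"hand":0.025,"translation":[0,0.0005,-0.0105],"twist":0},{"hand":0.025,"translation":[0,0.0005,-0.0115],"twist":0},{"hand":0.05,"translation":[0,0.0005,-0.0115],"twist":0},{"hand":0.05,"translation":[0,0.0005,-0.0115],"twist":0},{"hand":0.05,"translation":[0,0.0005,-0.0115],"twist":0},{"hand":0.05,"translation":[0,0.0005,0.01],"twist":0},{"hand":0.05,"translation":[0,0.0005,0.05],"twist":0},{"hand":0.05,"translation":[0,0.0005,0.1],"twist":0},{"hand":0.05,"translation":[0,0.0005,0.15],"twist":0}]'
python3 -m handwheel '[{"hand":0.05,"translation":[0,-0.02,0.03],"twist":0},{"hand":0.05,"translation":[0,-0.04,0.03],"twist":0},{"hand":0.05,"translation":[0,-0.06,0.03],"twist":0},{"hand":0.05,"translation":[0,-0.06,0.03],"twist":0},{"hand":0.05,"translation":[0,-0.06,0.03],"twist":0},{"hand":0.05,"translation":[0,-0.06,0.03],"twist":0},{"hand":0.05,"translation":[0,-0.06,0.03],"twist":0},{"hand":0.05,"translation":[0,-0.06,0.03],"twist":0},{"hand":0.05,"translation":[0,-0.06,0.03],"twist":0},{"hand":0.05,"translation":[0,-0.06,0.03],"twist":0}]'
python3 - <<'E'
from h import *
st=sensors.sense();p=np.array(st["tcp_pos"]);print(p.round(1),st["grip_width"],st["force"])
for c in ("wrist","side","scene"):
  w=vision.snapshot(c)
  for n,z in (("heatsink_small_centre",14),("cap_large_centre",24),("heatsink_large_centre",18),("transformer_centre",23),("cap_small_centre",16),("cap_middle_centre",16)):
    for r in recognise(n,c)[:1]:print(c,n,round(r["score"],2),np.round(r["uv"]),at(w,r["uv"],z))
E
```

```text
t: 37.6
tcp_pos: [425.8, -341.8, 141.5]
tool_rot: [0.691, 0.723, -0.0, -0.0]
force: [1.0, -0.4, 0.0]
grip_width: 49.8
grasp_force: 0.0
t: 38.85
tcp_pos: [426.0, -402.0, 170.0]
tool_rot: [0.691, 0.723, -0.0, 0.0]
force: [0.4, 0.9, -0.4]
grip_width: 49.7
grasp_force: 0.0
[ 426. -402.  170.] 49.719633051790055 [ 0.42664503  0.9429479  -0.36695264]
wrist heatsink_small_centre 0.79 [324. 157.] [ 424.4 -342.2]
wrist cap_large_centre 0.75 [325.  84.] [ 422.4 -276.1]
wrist heatsink_large_centre 0.96 [327.  15.] [ 421.2 -219.9]
wrist cap_small_centre 0.24 [328.  16.] [ 422.7 -219.8]
side heatsink_small_centre 0.61 [424. 191.] [ 422.2 -368.8]
side cap_large_centre 0.74 [417. 202.] [ 423.4 -291.6]
side heatsink_large_centre 0.78 [408. 223.] [ 424.1 -204.1]
side transformer_centre 0.55 [306. 390.] [459.2 279.1]
side cap_small_centre 0.71 [316. 352.] [474.3 205. ]
side cap_middle_centre 0.52 [308. 283.] [547.3  59. ]
scene heatsink_small_centre 0.85 [413. 379.] [ 418.4 -344.9]
scene cap_large_centre 0.76 [385. 354.] [ 424.7 -276.4]
scene heatsink_large_centre 0.76 [351. 338.] [ 417.8 -201.3]
scene transformer_centre 0.58 [214. 230.] [465.  268.5]
scene cap_middle_centre 0.62 [412. 378.] [ 417.9 -343.6]
```

All five parts are detected in the middle of their pockets, and the middle capacitor is still where it was (547, 59).

```bash
python3 -c "
from plant import hand_in
print(hand_in())"
```

```text
the job is handed in; nothing more can be done
None
```

Both kits are made up in the order asked and the job is handed in at about 39 s: the camera checks put all five parts in the middle of their pockets and the middle capacitor where it stood, though I had no pictures left to view the last placement by eye.

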